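# Walk a heavy padlock round to the drill fence

### The arm

A 7-joint arm with a two-finger parallel gripper is mounted at the origin on the work surface. World frame = base frame: x ahead of the robot, y to its left, z up, the work surface at z = 0. Lengths are in mm, angles in rad, forces in N, time in s.
With the tool pointing down it reaches from about 400 to 900 mm from the base axis. Payload 5.6 kg.
Tool frame: the origin (TCP) lies midway between the tips of the shut fingers; the grasp point (between the pads) lies 19 mm behind it; z points along the fingers, y is the line along which they close (so a half turn about z gives the same grasp; the last joint's range is limited). The gripper opens to 92 mm and grips with 3 to 60 N. Pads are 20 mm wide; open, the fingers measure 128 mm over their backs; the gripper's body (75 mm by 189 mm) begins 69 mm behind the grasp point.
Start: joints at [-1.219, 0.468, -0.012, 1.603, 0.006, 1.071, -0.056], TCP at [250.046, 599.988, 214.592] pointing down, gripper open.
Joint ranges: [-2.53, 2.53], [-0.31, 2.02], [-1.57, 1.55], [0.28, 2.44], [-1.29, 4.43], [0.15, 1.84], [-2.92, 2.92]. Speed limits (rad/s): [2.57, 2.57, 3.14, 3.14, 3.14, 3.14, 3.14].

### API

Orientations are given as a rotation vector (axis times angle).
In Python, from cell import robot, grip, kin, viewer gives the robot as it stands. Calls block until the motion is done:
- robot.movep(position, orientation): joint-space move of the TCP to a pose.
- robot.servo_line(position, feed=150, rotation=None): straight line of the TCP; rotation=None keeps the orientation; feed is the mean speed in mm/s.
- robot.goto_joints(angles): joint-space move.
- grip(opening, newtons=None): opening from 0.0 (shut) to 1.0 (fully open); newtons is the grip in N (None keeps the last); returns when the fingers have stopped.
- robot.hold(seconds).
- kin.ik(position, orientation): joint angles nearest the present ones, or None.
- robot.observe(): the state.
- viewer.read_camera(name): name is "scene" or "side" or "wrist"; returns the picture (384x512x3 uint8, red, green, blue); there is no depth.
- viewer.camera_info(name): a dict with "camera_matrix" (3x3 intrinsics, pixels), "k1" (the pictures are not rectified: a ray, as slopes to the right and down, at radius r is drawn at 1 + k1 r^2 times it, then the intrinsics apply), "R" (3x3) and "t" (3): a world point X has camera coordinates R X + t. Camera axes: x right, y down, z forward; pixel columns grow to the right and rows downward; lengths in mm; the calibration is good to about 2 mm. A picture is of the moment at which its call begins: read the wrist's pose just before it. camera_info takes no time and is no camera call; for the wrist camera it gives the pose at the moment of the call.
A pose or a line that the arm cannot do raises robot.IKError and nothing moves.
- robot.job_done(): hands the job in; it is judged then, once.
Trained networks look in the newest picture that a camera, given by its name, has taken for a name from the list of things; names that differ only in an ending like _2 or _b are one class to them, and where a whole thing is asked for, a point or a joint stands for the part that bears it (a point fixed in the world has none). Each returns a list of dicts, best first, with "confidence" (0 to 1); they miss things now and then, are a little off and sometimes report something else, mostly with a low value. They report only what shows in the picture. A call takes as long as a camera call. They do not tell look-alikes from the thing itself.
- viewer.silhouettes(name, camera): "mask" (384x512 bool, what is visible of it).
- viewer.pinpoint(name, camera): "at" ([x, y, z] in mm, in the coordinates of the camera as it stood for that picture, good to about 4 mm: a listed point, or the origin of a listed thing).
The state is a dict: "t": time; "joints": joint angles; "joint_velocities": joint speeds; "joint_torque": joint torques, N m; "tcp_pos": TCP position; "tcp_rot": TCP orientation; "contact_force": force on the tool from outside, world axes, zero at the start; "wrist_torque": the same for the moment, N m; "grip_width": opening from 0.0 (shut) to 1.0 (fully open); "grip_force": force on a finger pad.
Only numpy, scipy, OpenCV 4.12 (cv2) and the standard library are available. Lean on these libraries where they do the work, as an engineer would, in place of code of your own. Each camera call takes 0.05 s, during which the arm holds its last target. There are 200 camera calls.

### The job

The heavy steel padlock lies askew on the drilling table: push it round with your fingers, nudging one corner and then another, and up to the fence until one of its long sides (either will do) is flush against both fence bars, with the cross pin at the middle of that side in line with the drill in the gap between the bars. It is only to be pushed from outside: do not pinch it, reach into its shackle opening, lift it, tip it or knock it along. Leave everything else where it is and finish clear.

Things in the scene. Friction and masses are not known exactly. Their poses are not given: they have to be found in the camera images.
- padlock: heavy dark steel block padlock lying flat, loose on the drilling table: its outline a full rectangle 120 mm long (x) by 84 mm wide (y), 40 mm thick (z). 1.5 to 2.2 kg, friction on the table 0.48 to 0.69: it slides at about 7 to 15 N and stays where left. Origin: underside, mid-length, mid-width. The long sides are its faces y = +42 and y = -42 mm; bright 10 mm cross-pin ends show in both at x = 0
- shackle (a point): middle of the padlock's 18 mm steel shackle bar, at padlock x = 44, y = 0, 20 mm up. It crosses the 32 mm wide gap between the two square shoulders (26 mm wide each) that form the padlock's +x end, with a small opening behind it; the solid body with the brass lock cylinder is at the -x end
- drill_table: fixed grey cast-iron drilling table with T-slots: flat top 20 mm above the bench, x = -170 to 180, y = -250 to 250 mm in its frame. Origin: bench level, on the drill's line; x points along that line from the open side near the robot to the fence and drill, y along the fence. Behind the fence: bolts, chuck, red drill head and motor up to 110 mm above the bench, a feed lever to 140 mm at x = 260 to 325 mm
- fence_mid (a point): on the fence's front plane (drilling table x = 115 mm), in the middle of the gap, on the drill's line, 20 mm above the table top. Fence: two steel bars, 14 mm thick, 36 mm high above the table top, each from 13 to 163 mm off the drill's line; in the 26 mm gap between them the drill bit points at the robot's side, 20 mm above the table top, its point 9 mm behind the front plane
- chuck_key: T-shaped steel drill-chuck key lying on the drilling table within 95 mm of its left or right edge, 66 x 64 mm, 17 mm high; loose, not part of the job; origin: underside
- rim_cylinder: brass lock cylinder standing upright on the drilling table within 95 mm of its left or right edge, 35 mm across, 38 mm high; loose, not part of the job; origin: underside
- strap_clamp: dark steel strap clamp lying on the drilling table within 95 mm of its left or right edge, 85 x 26 mm, 24 mm high with its stud; loose, not part of the job; origin: underside
- small_padlock: small brass padlock lying on the drilling table within 95 mm of its left or right edge, body 36 x 42 mm, 18 mm high, shackle reaching 46 mm from its origin; loose, not part of the job; origin: underside
- screwdriver: blue-handled screwdriver lying on the bench, 200 mm long; loose, not part of the job; origin: underside, mid-length
- blank_box: small blue box of key blanks on the bench, 75 x 55 x 45 mm high; loose, not part of the job; origin: underside
- oil_cup: small steel cup on the bench, 64 mm across, 55 mm high; loose, not part of the job; origin: underside
Not all that is in view belongs to the job. Leave any turquoise look-alike of the padlock alone.

How it is judged (in metres and radians):
At the end, for the whole second after the job is handed in: the padlock lies flat on the drilling table and at rest, its long axis parallel to the fence within 2 degrees (either way round), its long side against the fence (its middle at most 3 mm off contact), and its cross pin within 5 mm of the drill's line (angle between the x axis of padlock and the y axis of drill_table, either way round below 0.035 rad and x of padlock in the frame of drill_table above 0.07 m and y of padlock in the frame of drill_table between -0.005 and 0.005 m and height (world z) of padlock between 0.017 and 0.023 m and angle between padlock's own z axis and vertical below 0.03 rad and linear speed of padlock below 0.01 m/s and angular speed of padlock below 0.05 rad/s); the robot touches nothing.
It fails at once if the padlock is lifted by more than 7 mm, tipped by more than 7 degrees, or pushed off the drilling table (height (world z) of padlock above 0.027 m or height (world z) of padlock below 0.012 m or angle between padlock's own z axis and vertical above 0.12 rad).
It fails at once if the padlock is straddled, pinched or hooked: the gripper's grasp point comes within its outline, below its top (x of the grasp point in the frame of padlock between -0.052 and 0.052 m and y of the grasp point in the frame of padlock between -0.034 and 0.034 m and z of the grasp point in the frame of padlock below 0.045 m).
It fails at once if the padlock is knocked along (faster than 0.35 m/s) (linear speed of padlock above 0.35 m/s).
It fails at once if one of the other things is moved by more than 20 mm (distance of any of chuck_key, rim_cylinder, strap_clamp, small_padlock, screwdriver, blank_box, oil_cup from where it was at the start of the episode above 0.02 m).
It also fails if it takes over 67 s, if anything falls off the work surface, if the arm or the gripper's body presses on something with over 40 N, if the wrist force passes 120 N, or if a joint passes its speed limit or range.

## Working session

There is one attempt and no reset: what is moved stays moved. The work goes in short steps, each a Python script; the robot and the scene stay as the last script left them, time stands still between calls to the robot, and variables do not carry over. Pictures are saved under pics/ and viewed, at most 10 in all, crops included, and the job is handed in when it is done.

```bash
mkdir -p pics; ls; python3 - <<'E'
from cell import robot,grip,kin,viewer
import cv2,numpy as np
o=robot.observe();print(o['t'],o['tcp_pos'],o['tcp_rot'])
ims=[]
for c in ['scene','side']:
    im=viewer.read_camera(c);cv2.imwrite(f'pics/{c}0.png',im[:,:,::-1])
    ci=viewer.camera_info(c);R=np.array(ci['R']);t=np.array(ci['t'])
    print(c,ci['camera_matrix'],ci['k1'],-R.T@t, R[2])
    for n in ['padlock','shackle','fence_mid','drill_table','chuck_key','rim_cylinder','strap_clamp','small_padlock','screwdriver','blank_box','oil_cup']:
        for d in viewer.pinpoint(n,c):
            print(n,round(d['confidence'],2),(R.T@(np.array(d['at'])-t)).round(1))
print(robot.observe()['t'])
E
```

```text
pics
0.0 [249.85140539 599.43441785 213.64013358] [-6.16112618e-01 -3.08039793e+00  2.73215038e-03]
scene [[403.53330041   0.         260.6196984 ]
 [  0.         403.53330041 189.32143884]
 [  0.           0.           1.        ]] -0.08759681266441624 [1179.07625609 -160.03929097  879.5509411 ] [-0.66531995  0.14059306 -0.73320049]
padlock 0.91 [476.2  16.7  17.8]
padlock 0.86 [215.2 414.   -0.8]
padlock 0.84 [ 163.2 -306.9   -1.3]
padlock 0.63 [263.7 231.3   2.8]
shackle 0.94 [ 168.  -260.    15.5]
shackle 0.77 [266.3 273.   20.6]
shackle 0.76 [176.2 428.   21.2]
shackle 0.61 [434.1  12.8  40.8]
fence_mid 0.92 [654.8 -11.5  39.7]
drill_table 0.59 [544.2  -1.8  -0.9]
chuck_key 0.52 [514.9 205.2  17.6]
rim_cylinder 0.72 [ 465.7 -195.1   20.1]
rim_cylinder 0.3 [463.1 439.3   3. ]
strap_clamp 0.87 [620.6 203.6  26.3]
small_padlock 0.63 [ 586.  -213.8   18.3]
small_padlock 0.63 [515.5 207.4  18.1]
small_padlock 0.37 [ 466.5 -193.2   20.6]
screwdriver 0.84 [460.  442.9   3.6]
screwdriver 0.38 [430.8  16.3  39.9]
blank_box 0.56 [ 583.5 -441.3   -2.4]
oil_cup 0.88 [ 387.2 -439.9    3.9]
s
[... 250 characters left out ...]
[262.7 228.7   5.4]
padlock 0.9 [ 159.8 -305.4    3.6]
padlock 0.8 [477.9  19.3  26.6]
padlock 0.63 [219.6 414.4   0.8]
padlock 0.62 [519.7 205.8  20.2]
shackle 0.96 [271.3 277.1  21.4]
shackle 0.91 [ 172.1 -262.7   21.4]
shackle 0.9 [176.  427.6  25.6]
shackle 0.74 [434.1  12.9  42.9]
shackle 0.74 [519.6 206.2  22.8]
fence_mid 0.72 [659.7 -10.8  44.4]
drill_table 0.69 [542.5   3.8   2.1]
chuck_key 0.55 [519.6 209.1  21.8]
rim_cylinder 0.66 [ 469.  -194.8   22.6]
rim_cylinder 0.37 [ 581.4 -441.6    1.2]
strap_clamp 0.5 [617.5 198.2  20.5]
small_padlock 0.44 [ 584.9 -211.8   22.4]
screwdriver 0.51 [459.4 438.6   2.5]
blank_box 0.9 [ 581.8 -441.5    1.4]
oil_cup 0.61 [ 387.3 -438.     2.7]
1.2
```

View pics/scene0.png

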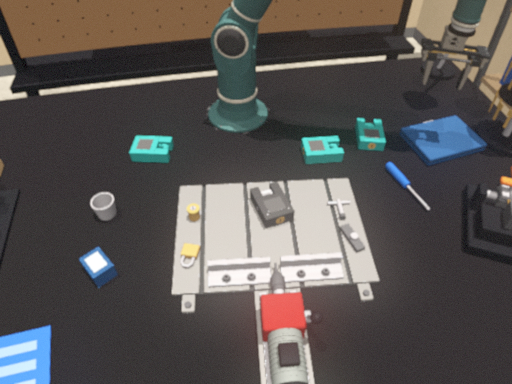

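View pics/side0.png

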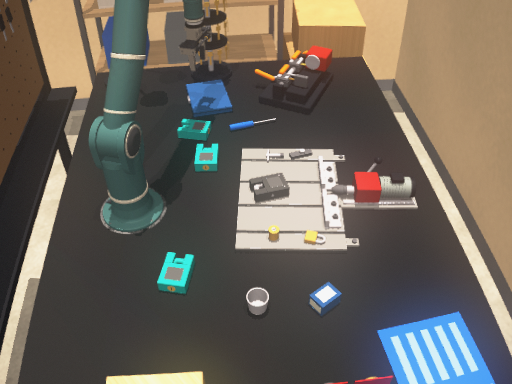

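The real padlock is the dark one on the table, at scene (271,205) and side (269,187). The turquoise ones at scene (151,149), (322,150) and (370,134) are look-alikes off the table. I'll rectify both views onto the top plane, since padlock top is 60 mm and fence top 56 mm, to confirm this and measure.

```bash
cat > h.py <<'E'
import numpy as np,cv2
from cell import robot,grip,kin,viewer
def proj(X,ci):
    R=np.array(ci['R']);t=np.array(ci['t']);K=np.array(ci['camera_matrix'])
    p=np.atleast_2d(X)@R.T+t; s=p[:,:2]/p[:,2:]
    s=s*(1+ci['k1']*(s**2).sum(1,keepdims=True))
    return s@K[:2,:2].T+K[:2,2]
def bird(im,ci,z,x0,x1,y0,y1,sc):
    # rows: world x downward, decreasing ; cols: y to the right decreasing (robot looks up)
    xs=np.arange(x1,x0,-1/sc);ys=np.arange(y1,y0,-1/sc)
    X,Y=np.meshgrid(xs,ys,indexing='ij')
    uv=proj(np.stack([X.ravel(),Y.ravel(),np.full(X.size,z)],1),ci).astype(np.float32).reshape(X.shape+(2,))
    return cv2.remap(im,uv[...,0],uv[...,1],cv2.INTER_CUBIC)
E
python3 - <<'E'
from h import *
out=[]
for c in ['scene','side']:
    im=cv2.imread(f'pics/{c}0.png');ci=viewer.camera_info(c)
    b=bird(im,ci,58,400,700,-190,200,1)
    b=cv2.resize(b,None,fx=1,fy=1)
    for x in range(450,700,50): cv2.line(b,(0,700-x),(6,700-x),(0,0,255),1)
    for y in range(-150,200,50): cv2.line(b,(200-y,0),(200-y,6),(0,0,255),1)
    out.append(b)
cv2.imwrite('pics/bird.png',np.hstack([out[0],out[1]]))
# silhouettes
from scipy.optimize import minimize
ms=[]
for c in ['scene','side']:
    viewer.read_camera(c)
    ci=viewer.camera_info(c)
    for d in viewer.silhouettes('padlock',c):
        m=d['mask'];v,u=np.nonzero(m);
        q=proj([[477,18,40]],ci)[0]
        if abs(u.mean()-q[0])<15 and abs(v.mean()-q[1])<15: ms.append((m,ci));print(c,m.sum(),d['confidence']);break
def cost(p):
    e=0
    c,s=np.cos(p[2]),np.sin(p[2])
    P=np.array([[x*c-y*s+p[0],x*s+y*c+p[1],z] for x in(-60,60) for y in(-42,42) for z in(20,60)])
    for m,ci in ms:
        h=cv2.convexHull(proj(P,ci).astype(np.float32))
        big=np.zeros(m.shape,np.uint8);cv2.fillPoly(big,[np.round(h*16).astype(np.int32)],1,shift=4)
        mm=np.zeros(m.shape,np.uint8);v,u=np.nonzero(m);hh=cv2.convexHull(np.stack([u,v],1).astype(np.int32));cv2.fillPoly(mm,[hh],1)
        e+=(big!=mm).sum()
    return e
best=None
for a in np.radians([150,165,180,195,210]):
    r=minimize(cost,[477,18,a],method='Nelder-Mead',options=dict(initial_simplex=[[470,12,a-.1],[485,18,a],[477,28,a+.1],[474,18,a+.2]]))
    if best is None or r.fun<best.fun: best=r
print(best.x,np.degrees(best.x[2]),best.fun)
E
```

```text
scene 1350 0.89
side 862 0.71
[477.11297454  17.41491278   3.32168239] 190.3183818653857 131.0
```

View pics/bird.png

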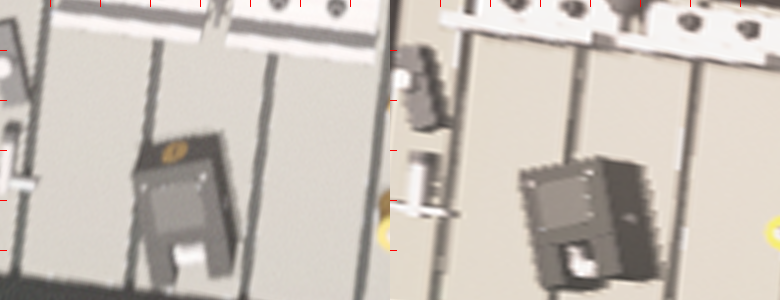

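The enlarged crop shows the dark padlock with its brass cylinder face up-fence, at left-panel (175,152), and the bright shackle at (190,255) facing the robot. It sits at about (477,17), yaw 190°, on the table in front of the fence. So it's the right one. The fence is tilted by about -7°. Next I'll take a closer wrist view to get the fence line and gap.

```bash
cat >> h.py <<'E'
from scipy.spatial.transform import Rotation as Ro
def rv(deg):
    f=np.radians(deg);c,s=np.cos(f),np.sin(f)
    return Ro.from_matrix(np.array([[-s,c,0],[c,s,0],[0,0,-1]]).T).as_rotvec()
E
python3 - <<'E'
from h import *
print(Ro.from_rotvec(rv(67.4)).as_matrix().round(2))
robot.movep([500,10,330],rv(10))
o=robot.observe();print(o['t'],o['joints'],o['tcp_pos'])
ci=viewer.camera_info('wrist');im=viewer.read_camera('wrist')[:,:,::-1];cv2.imwrite('pics/w0.png',im)
R=np.array(ci['R']);t=np.array(ci['t']);print(-R.T@t,R[2],ci['camera_matrix'][0][0],ci['k1'])
np.save('w0.npy',dict(ci),allow_pickle=True)
b=bird(np.ascontiguousarray(im),ci,56,420,700,-180,180,2)
cv2.imwrite('pics/wb0.png',b)
E
```

```text
[[-0.92  0.38  0.  ]
 [ 0.38  0.92 -0.  ]
 [-0.    0.   -1.  ]]
3.7167 [-0.62929659  0.09612798  0.58934797  1.84776814 -0.05675718  1.21489763
  0.15462503] [500.07388137  11.26577552 329.69062281]
[484.65960688  94.26689396 501.20070058] [ 0.05210534 -0.29186936 -0.95503786] 294.94798705651044 -0.07826614632215738
```

View pics/wb0.png

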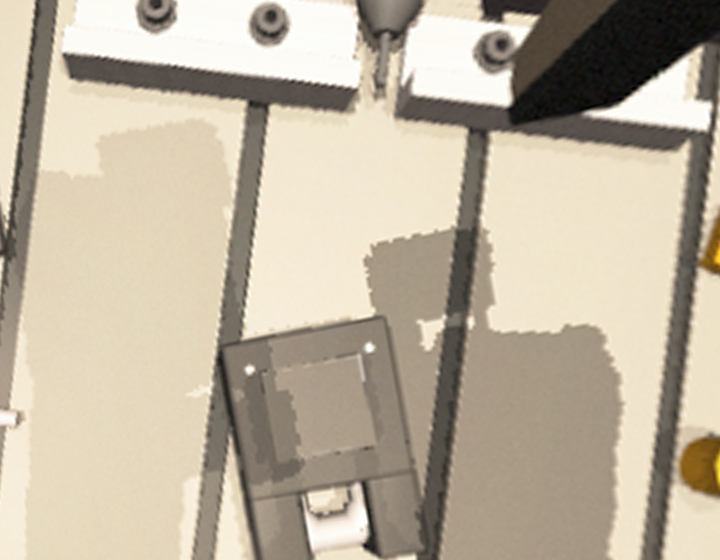

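The wrist view shows the padlock's far edge running from (222,345) to (386,317), which gives a pose of about (476,18), yaw 190°. The fence bar corners beside the gap are at (358,90) and (410,95), so the fence sits at -6.9°, gap middle about (654,-12). Now I'll turn the padlock about 73° CCW with shut fingers held flat on the left face near the shackle end.

```bash
python3 - <<'E'
from h import *
c0=np.array([476,18.]);th0=190.
def W(p,th,c):
    a=np.radians(th);return c+np.array([p[0]*np.cos(a)-p[1]*np.sin(a),p[0]*np.sin(a)+p[1]*np.cos(a)])
def P(q,z=30): return [q[0],q[1],z]
grip(0.0)
q=W((40,-72),th0,c0)
robot.movep(P(q,130),rv(10)); robot.servo_line(P(q),feed=120)
print(robot.observe()['t'])
robot.servo_line(P(W((40,-53),th0,c0)),feed=60)
icr=W((-45,0),th0,c0)
N=12
for i in range(1,N+1):
    d=73*i/N
    q=W((85,-52),th0+d,icr)
    robot.servo_line(P(q),feed=60,rotation=rv(10+d))
    if i%3==0:
        o=robot.observe();print(round(o['t'],2),np.round(o['tcp_pos'],1),q.round(1),np.round(o['contact_force'],1),o['wrist_torque'].round(2))
im=viewer.read_camera('scene');cv2.imwrite('pics/s1.png',im[:,:,::-1])
cw=viewer.camera_info('wrist');iw=viewer.read_camera('wrist')[:,:,::-1]
b=bird(np.ascontiguousarray(iw),cw,60,420,700,-140,140,1)
b2=bird(np.ascontiguousarray(im[:,:,::-1]),viewer.camera_info('scene'),60,420,700,-140,140,1.4)
cv2.imwrite('pics/p1.png',np.hstack([cv2.resize(b,(392,392)),b2]))
E
```

```text
7.0
8.46 [419.6  32.6  30. ] [420.8  31.4] [-3.   5.3  6.5] [1.1  0.87 0.01]
9.43 [420.9   1.5  29.7] [424.1  -0. ] [-7.6  6.7  9. ] [ 1.43  1.54 -0.02]
10.41 [432.2 -28.3  28.9] [437.  -28.9] [-8.9  3.4  4.8] [0.78 1.84 0.07]
11.38 [453.8 -53.   28.4] [458.3 -52.2] [-7.1 -0.7 -1.8] [-0.18  1.44  0.05]
```

View pics/p1.png

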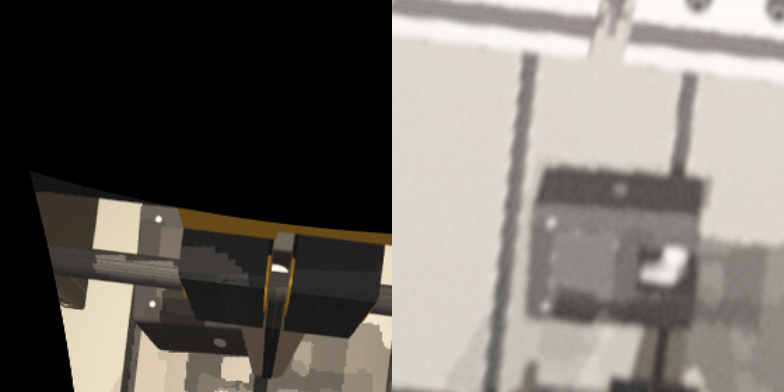

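The padlock turned cleanly and stuck to the finger: long side roughly parallel to the fence, centre about (511,-18). In the right panel it spans columns 535–697, about 20 mm right of the drill line. I'll hover on the shackle side, measure, then push toward +y with one finger on each shoulder.

```bash
python3 - <<'E'
from h import *
p=robot.observe()['tcp_pos']
robot.servo_line([p[0]-15,p[1],30],feed=100)
robot.servo_line([p[0]-15,p[1],130],feed=200)
robot.movep([498,-106,260],rv(-7))
grip(40/92)
o=robot.observe();print(o['t'],o['joints'],o['tcp_pos'])
ci=viewer.camera_info('wrist');im=np.ascontiguousarray(viewer.read_camera('wrist')[:,:,::-1]);cv2.imwrite('pics/w2.png',im)
R=np.array(ci['R']);t=np.array(ci['t']);print(-R.T@t)
b=bird(im,ci,60,440,680,-100,100,2.5);cv2.imwrite('pics/wb2.png',b)
E
```

```text
14.4917 [-0.15405627  0.17646597  0.33869948  1.9108001  -0.06672571  1.06504929
  0.08997834] [ 498.00472667 -106.02580236  260.02032594]
[507.5771697  -22.3644684  431.54456435]
```

View pics/wb2.png

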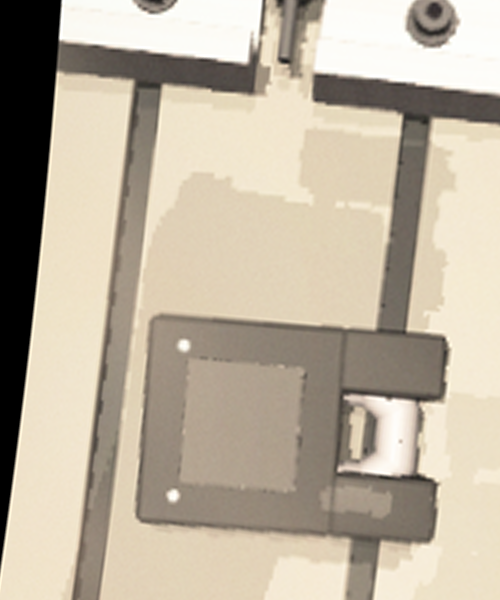

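Corners at (152,316), (447,337), (433,541) and (137,521) give a centre of (508.5,-16.9), yaw 265.9°. The bar corners at (250,65) and (315,75) are 26 mm apart, as they should be, so the gap middle is (653.6,-12.9) and the target yaw is 263.1°. The lateral error is -21.4 mm. I'll push the shackle end first, then use two fingers on the rear face to push it to the fence.

```bash
cat >> h.py <<'E'
F=np.array([653.6,-12.9]);a_=np.radians(-6.9);EX=np.array([np.cos(a_),np.sin(a_)]);EY=np.array([-EX[1],EX[0]])
def T(tx,ty,z=30): q=F+tx*EX+ty*EY; return [q[0],q[1],z]
def tt():
    o=robot.observe();d=o['tcp_pos'][:2]-F;f=o['contact_force'][:2]
    return d@EX,d@EY,f@EX,f@EY,o['t']
E
python3 - <<'E'
from h import *
pr=lambda s:print(s,np.round(tt(),1))
robot.servo_line(T(-143.6,-105,120),feed=200,rotation=rv(-6.9))
robot.servo_line(T(-143.6,-105),feed=120); pr('down')
robot.servo_line(T(-143.6,-74),feed=50); pr('push')
c=-74
while tt()[1]<-70.4 and c<-60:
    c+=min(4,max(1,-70-tt()[1])); robot.servo_line(T(-143.6,c),feed=40)
pr('lat')
robot.servo_line(T(-143.6,-95),feed=120)
robot.servo_line(T(-143.6,-95,120),feed=250)
robot.movep(T(-225,0,120),rv(83.1)); grip(70/92)
robot.servo_line(T(-225,0),feed=150); pr('rear')
robot.servo_line(T(-110,0),feed=60); pr('push')
c=-110
while c<-80 and tt()[2]>-28:
    c+=2; robot.servo_line(T(c,0),feed=40)
    pr(c)
E
```

```text
down [-143.  -105.1   -0.9    0.2   16.3]
push [-143.9  -78.    -1.6  -12.8   17.1]
lat [-143.5  -70.3   -1.2  -12.2   17.6]
rear [-2.246e+02  1.000e-01 -7.000e-01 -2.000e-01  2.090e+01]
push [-118.6   -0.5  -18.2   -0.7   23. ]
-108 [-118.7   -0.6  -23.8   -0.6   23.2]
-106 [-118.7   -0.6  -29.2   -1.3   23.5]
```

```bash
python3 - <<'E'
from h import *
robot.servo_line(T(-135,0),feed=100)
a=viewer.read_camera('scene')[:,:,::-1];b=viewer.read_camera('side')[:,:,::-1]
A=cv2.resize(np.ascontiguousarray(a[120:320,160:400]),(400,333));B=cv2.resize(np.ascontiguousarray(b[110:260,220:400]),(400,333))
cv2.imwrite('pics/p3.png',np.hstack([A,B]))
print(robot.observe()['joints'])
E
```

```text
[-0.03240378  0.5282426  -0.04678638  2.03532734  0.04338315  0.57750444
  1.34096028]
```

View pics/p3.png

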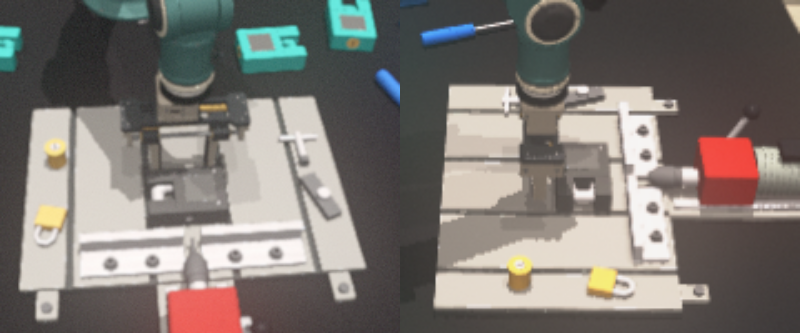

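The padlock is square to the fence but about 25 mm short of it, and the push stalled before contact. I'll push again while checking tool height and the full force, to see what's blocking it.

```bash
python3 - <<'E'
from h import *
def pr(s):
    o=robot.observe();print(s,np.round(tt(),1),'z',o['tcp_pos'][2].round(1),'F',o['contact_force'].round(1),'M',o['wrist_torque'].round(2),'tilt',(Ro.from_rotvec(o['tcp_rot']).as_matrix()[:,2]).round(3),o['grip_width'])
pr('free')
for c in (-122,-118,-114,-110,-106):
    robot.servo_line(T(c,0),feed=60); pr(c)
robot.servo_line(T(-140,0),feed=100)
robot.servo_line(T(-140,0,180),feed=250)
robot.servo_line(T(-190,0,260),feed=250)
ci=viewer.camera_info('wrist');im=np.ascontiguousarray(viewer.read_camera('wrist')[:,:,::-1]);cv2.imwrite('pics/w3.png',im)
b=bird(im,ci,60,440,680,-120,120,2.5);cv2.imwrite('pics/wb3.png',b)
pr('end')
E
```

```text
free [-1.336e+02  0.000e+00  5.000e-01  1.000e-01  2.400e+01] z 30.2 F [0.5 0.  0.1] M [0.04 0.05 0.01] tilt [ 0.001 -0.    -1.   ] 0.7638827251147976
-122 [-121.4   -0.    -0.5    0.3   24.4] z 29.9 F [-0.4  0.4 -0.1] M [-0.02  0.01 -0.04] tilt [ 0.  0. -1.] 0.7605478925343679
-118 [-1.183e+02 -1.000e-01 -1.500e+00 -3.000e-01  2.460e+01] z 29.8 F [-1.6 -0.1  0.2] M [-0.02  0.22  0.05] tilt [-0.001 -0.    -1.   ] 0.7650221457237515
-114 [-1.183e+02 -1.000e-01 -1.110e+01 -4.000e-01  2.490e+01] z 29.5 F [-11.1   1.    7.6] M [0.3  2.2  0.09] tilt [-0.009 -0.    -1.   ] 0.7614751786008022
-110 [-1.185e+02 -1.000e-01 -2.020e+01  7.000e-01  2.510e+01] z 29.2 F [-19.9   3.1  18. ] M [0.5  4.16 0.03] tilt [-0.017  0.    -1.   ] 0.7597299955508026
-106 [-117.6   -0.2  -28.    -0.5   25.4] z 29.0 F [-27.9   2.8  24.5] M [0.74 5.72 0.1 ] tilt [-0.023  0.    -1.   ] 0.7607151562749592
end [-190.3   -0.2    0.8   -0.5   27.2] z 258.1 F [ 0.8 -0.6 -0.8] M [ 0.   -0.01 -0.03] tilt [-0.003 -0.    -1.   ] 0.761952771526514
```

View pics/wb3.png

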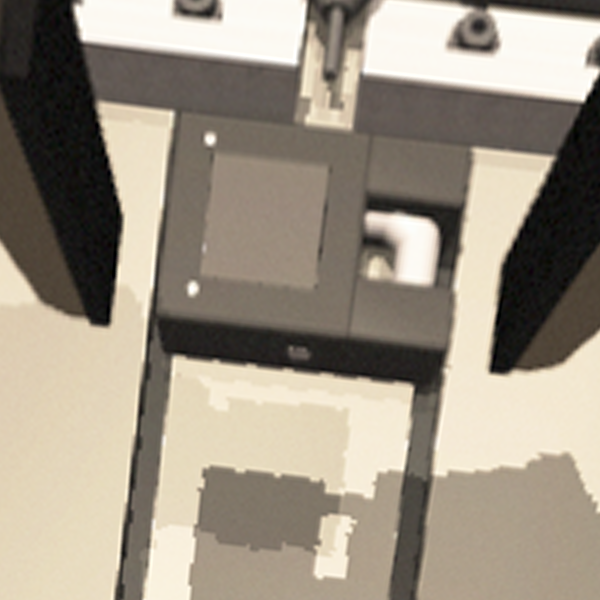

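In this view the top corners are (178,112), (470,150), (447,350) and (160,318), so the padlock is parallel to the fence, 0.7 mm off the drill line and 25 mm short. Nothing is in the way. The force shows vertical load building up with the push (24 N), so the tool tilts and presses the padlock down until friction jams it. I'll relieve the vertical force while pushing.

```bash
python3 - <<'E'
from h import *
robot.servo_line(T(-135,0,120),feed=250); robot.servo_line(T(-135,0,31),feed=150)
robot.servo_line(T(-121,0,31),feed=80)
c=-121;z=31.;ty=0
for k in range(45):
    o=robot.observe();s=tt();fz=o['contact_force'][2]
    if k%2==0: print(np.round([c,z,*s,fz,o['tcp_pos'][2]],1))
    if s[0]>-95.5 and s[2]<-24: break
    if s[2]<-38 or c-s[0]>20: break
    z=float(np.clip(z+0.3*(fz-1),28,42)); 
    if fz<6: c+=2
    robot.servo_line(T(c,0,z),feed=60)
E
```

```text
[-121.    31.  -120.1    0.    -0.6   -0.3   29.    -0.    31.7]
[-117.    30.2 -117.4    0.    -1.1    0.3   29.5    0.2   30. ]
[-113.    31.1 -117.4   -0.    -7.7   -0.4   30.     0.7   29.7]
[-1.110e+02  3.310e+01 -1.169e+02 -1.000e-01 -7.700e+00  1.300e+00
  3.050e+01 -6.200e+00  3.070e+01]
[-1.070e+02  3.230e+01 -1.128e+02 -3.000e-01 -7.800e+00 -1.000e-01
  3.100e+01 -6.200e+00  2.980e+01]
[-103.    31.2 -108.8   -0.4   -7.7    0.3   31.5   -6.4   28.7]
[ -99.    30.1 -104.9   -0.4   -8.1    0.6   32.    -5.1   27.5]
[-9.50e+01  2.90e+01 -1.01e+02 -4.00e-01 -8.70e+00  1.00e-01  3.25e+01
 -5.80e+00  2.64e+01]
[-91.   28.7 -97.   -0.4  -7.8   0.2  33.   -4.6  26.1]
[-87.   29.1 -93.4  -0.4  -8.9   0.4  33.5  -4.4  26.3]
[-83.   28.8 -93.5  -0.4 -18.1   0.3  34.    2.9  25.5]
[-79.   30.2 -93.6  -0.4 -25.5   0.3  34.5   3.5  25.7]
```

It slid freely at 8 N and seated against the fence at tx = -93.5 mm (expected -94), at 25 N. I'll back off and verify from above.

```bash
python3 - <<'E'
from h import *
robot.servo_line(T(-93.5,0,30),feed=100)
robot.servo_line(T(-125,0,30),feed=100)
robot.servo_line(T(-125,0,180),feed=250)
robot.servo_line(T(-165,0,260),feed=250)
ci=viewer.camera_info('wrist');im=np.ascontiguousarray(viewer.read_camera('wrist')[:,:,::-1])
b=bird(im,ci,60,550,680,-90,80,3.5);cv2.imwrite('pics/wb4.png',b);print(-np.array(ci['R']).T@ci['t'],tt())
for c in ['scene','side']:
    viewer.read_camera(c);k=viewer.camera_info(c);R=np.array(k['R']);t=np.array(k['t'])
    for n in ['padlock','rim_cylinder','small_padlock','strap_clamp','chuck_key']:
        for d in viewer.pinpoint(n,c):
            X=R.T@(np.array(d['at'])-t)
            if X[0]>450: print(c,n,X.round(1),d['confidence'])
E
```

```text
[405.30886034  17.04073854 430.50566523] (np.float64(-165.6378786827655), np.float64(-0.23071287500997073), np.float64(0.13636011013883387), np.float64(-0.41830600955468283), 36.575)
scene padlock [611.  -13.7  19.8] 0.67
scene rim_cylinder [ 464.4 -195.    18.7] 0.57
scene small_padlock [653.8 -15.1  40.8] 0.69
scene strap_clamp [617.8 202.5  23.4] 0.88
scene chuck_key [517.8 205.1  18.2] 0.45
side padlock [610.6  -8.6  22.4] 0.71
side rim_cylinder [ 465.5 -192.6   24.3] 0.55
side small_padlock [ 584.9 -219.2   21.1] 0.67
side strap_clamp [618.  199.   20.9] 0.59
side chuck_key [517.8 207.2  20.4] 0.51
```

View pics/wb4.png

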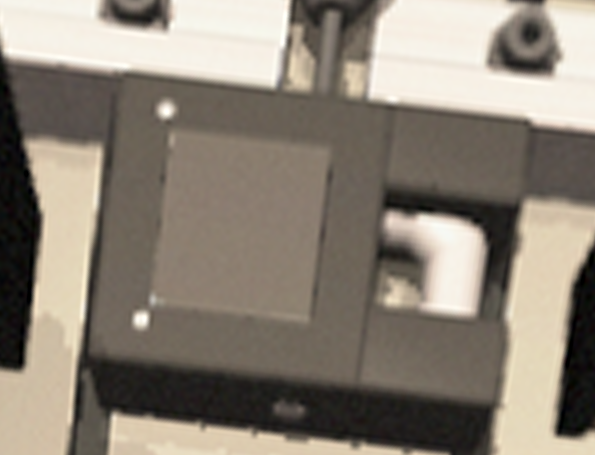

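The padlock's far edge runs from (122,74) to (528,121), with its middle at column 325. The gap's bar corners at (280,88) and (370,99) also centre on column 325, so the padlock is flush, parallel and lined up with the drill. The other things on the table read within measurement scatter of where they started, and the arm is clear.

```bash
python3 -c "
from h import *
print(robot.job_done())"
```

```text
the job is handed in; nothing more can be done
None
```

I handed the job in at about 37 s: the padlock's long side is flush on both fence bars and its cross pin is in line with the drill to within about 1 mm by the last wrist picture. The arm is clear, and I don't have the judge's verdict.

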